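# Park the grow lamp and pry open the control box

### The arm

A 7-joint arm with a two-finger parallel gripper is mounted at the origin on the work surface. World frame = base frame: x ahead of the robot, y to its left, z up, the work surface at z = 0. Lengths are in m, angles in degrees, forces in N, time in s.
With the tool pointing down it reaches from about 0.425 to 1.025 m from the base axis. Payload 9.4 kg.
Tool frame: the origin (TCP) lies midway between the tips of the shut fingers; the grasp point (between the pads) lies 19 mm behind it; z points along the fingers, y is the line along which they close (so a half turn about z gives the same grasp; the last joint's range is limited). The gripper opens to 93 mm and grips with 3 to 60 N. Pads are 15 mm wide; open, the fingers measure 128 mm over their backs; the gripper's body (75 mm by 188 mm) begins 65 mm behind the grasp point.
Start: joints at [59.777, 34.337, -0.143, 91.639, 0.103, 54.024, -4.572], TCP at [0.316, -0.653, 0.219] pointing down, gripper open.
Joint ranges: [-147.43, 147.43], [-19.82, 112.94], [-74.19, 73.91], [6.32, 146.72], [-59.91, 239.91], [6.04, 106.73], [-150.56, 150.56]. Speed limits (degrees/s): [127.2, 127.2, 172.46, 172.46, 180, 180, 180].

### API

Orientations are given as [roll, pitch, yaw] about the fixed x, y, z axes, in that order (R = Rz(yaw) Ry(pitch) Rx(roll)).
In Python, from bench import monitor, snapshot, job, models gives the robot as it stands.
- The arm moves only by the tool carry_out, never from a script. Its arguments are lists of equal length, an entry for each row: "travel": the shift along the tool's x, y, z in mm, a list of three; "angular": the turn, a rotation vector about the tool's x, y, z in rad, a list of three. A call has 1 to 5 rows; each row is the pose to reach, as a shift and turn from the pose commanded when the call began, along the tool's axes at that moment; what a row does not reach only later rows make up. A row lasts 1/12 s, in which the tool goes at most 41.7 mm and 7.16 degrees, less where a joint would pass 70% of its speed; a pose out of reach is approached as far as the arm can. A call with a gripper value outside its range is refused whole. "jaw" is the closure, from 0 (fully open) to 1 (shut), set as the call begins (left out, the last holds). The fingers move at their own pace and stop on an object; "grip_force" is the grip in N (left out, the last holds). Time passes only in rows, so rows that repeat a pose let the fingers close. It gives the time, the measured TCP pose, the force, the opening and the grip force at its end, in the units of the state.
- monitor.get_obs(): the state, without advancing time (a new reading comes with each control period).
- snapshot(name): name is "scene" or "top" or "wrist"; returns a dict with "color" (420x560x3 uint8, red, green, blue), "intrinsics" (3x3 intrinsics, pixels), "extrinsics" (4x4, takes a point from world to camera coordinates). Camera axes: x right, y up, looking along -z (the intrinsics and any distortion apply to the point x, -y, -z); pixel columns grow to the right and rows downward; lengths in m; the calibration is good to about 2 mm. A picture is of the moment at which its call begins. There is no depth.
- job.finish_job(): hands the job in; it is judged then, once.
Trained networks look in a picture, given as the dict that the camera call returned (one of the last four; its "shot" number tells which), for a name from the list of things; names that differ only in an ending like _2 or _b are one class to them, and where a whole thing is asked for, a point or a joint stands for the part that bears it (a point fixed in the world has none). Each returns a list of dicts, best first, with "confidence" (0 to 1); they miss things now and then, are a little off and sometimes report something else, mostly with a low value. They report only what shows in the picture. A call takes as long as a camera call. They do not tell look-alikes from the thing itself.
- models.cut_out(picture, thing): "region" (420x560 bool, what is visible of it) and "box" ([left, top, right, bottom] in pixels, round what is visible of it).
The state is a dict: "time": time; "joint_positions": joint angles; "qd": joint speeds; "joint_torque": joint torques, N m; "ee_pos": TCP position; "tool_rot": TCP orientation; "ft_force": force on the tool from outside, world axes, zero at the start; "moment": the same for the moment, N m; "opening": finger opening in m; "finger_force": force on a finger pad.
Only numpy, scipy, OpenCV 4.12 (cv2) and the standard library are available. Lean on these libraries where they do the work, as an engineer would, in place of code of your own. Each camera call takes 0.05 s, during which the arm holds its last target. There are 200 camera calls.

### The job

The model greenhouse's control box needs service. First slide the lamp carriage along its rods away from over the box, fully home against the rubber end stop at the far end from the box (the robot's left); then use the flat pry tool, not the gripper's fingers, to lever the box's lid up so that it stays open at 45 degrees or more. Lay the tool back on its mat and leave everything else where it is.

Things in the scene. Friction and masses are not known exactly. Their poses are not given: they have to be found in the camera images.
- greenhouse: model greenhouse, fixed: plywood board 240 x 440 mm with green turf, its top 12 mm above the table; plywood end walls (y = +-205 mm, 177 mm high) carry two steel rods along its y axis at x = 70 and 100 mm, 112 mm above the table. Origin on the table 30 mm in front of the board's centre; +x points away from the robot, +y to the left along the rods
- carriage (a joint): lamp carriage on the rods, m along the greenhouse's +y: 0 at the right end, 0.22 when its grey block touches the black rubber end stop at the left (+y) end. About 3 N moves it. The carriage block (60 mm wide along the rods) carries, towards the robot, a flat aluminium lamp head 110 (x) x 80 (y) x 18 mm, 103 to 121 mm above the table, which starts above the control box
- lamp_grip (a point): grip point on the black upright fin on top of the lamp head; the fin is 18 mm thick along the rods (y), 50 mm long (x), from 121 to 163 mm above the table; this point is on its mid-plane, 15 mm below its top edge. Axes as the greenhouse
- stop_face (a point): face of the left (+y) rubber end stop on the rods, 160 mm to the left of the greenhouse's origin, 112 mm above the table; the carriage block's side meets it when fully home
- box: grey control box, fixed on the turf: 110 (x) x 130 (y) x 60 mm high without lid, its underside 12 mm above the table. Origin under its centre, axes as the greenhouse. The front wall (facing the robot) has a pry notch under the lid, 60 mm wide, 16 mm high, in its middle
- lid (a joint): hinge angle of the white lid, rad: 0 shut, grows as its front edge rises, up to 1.75. The hinge is stiff: the lid stays where it is left. Lid 122 (x) x 134 (y) x 4 mm
- lid_lip (a point): middle of the lid's front edge, at its underside; the lid juts 12 mm beyond the box's front wall here; shut it is 72 mm above the table. It moves and tilts with the lid
- lid_hinge (a point): middle of the lid's hinge line, along y, at the far (+x) rim of the box, 72 mm above the table, 122 mm from the lip
- pry: flat pry tool, loose, 0.12 kg, 175 mm long: wooden handle 95 x 18 mm, 26 mm high, and a steel blade 80 mm long, 20 mm wide, 3 mm thick that leaves the handle at mid height. Origin under the middle of the handle; +x points to the blade, z up as it lies
- pry_grip (a point): good grasp point on the handle, 15 mm from its middle towards the blade, 18 mm above the underside (handle 18 mm wide here)
- pry_tip (a point): middle of the blade's end edge, 127.5 mm from the tool's origin along its x, 13 mm above the underside
- mat: black rubber mat, fixed: 220 (x) x 130 (y) mm, 4 mm thick, on which the pry tool lies. Origin at the centre of its underside
- pepper: toy green pepper, 56 mm wide, 62 mm high, on the turf; bystander, origin under it
- tomato: toy tomato, 50 mm wide, 40 mm high, on the turf; bystander, origin under it
- mug: white mug, 76 mm wide, 90 mm high; bystander, origin under it
- spool: solder spool, 60 mm wide, 50 mm high; bystander, origin under it
- screwdriver: screwdriver lying on the table; bystander
- multimeter: multimeter 150 x 78 x 34 mm lying on the table; bystander, origin under it
Not all that is in view belongs to the job. Several things look just like the pry: the one meant starts farthest from the robot's base.

How it is judged:
By the outcome, as a careful person would: the job done as asked, in the order asked, and still so for the second after the job is handed in, with the robot touching nothing.
It also fails if it takes over 64 s, if anything falls off the work surface, if the arm or the gripper's body presses on something with over 40 N, if the wrist force passes 120 N, or if a joint passes its speed limit or range.

## Working session

There is one attempt and no reset: what is moved stays moved. The work goes in short steps, Python scripts to look and compute and a tool call to move; the robot and the scene stay as the last step left them, time stands still between calls to the robot, and variables do not carry over. Pictures are saved under pics/ and viewed, at most 10 in all, crops included, and the job is handed in when it is done.

Besides the shell and the picture viewer there is one more tool, called after "Call:" by a JSON object that holds its "fn" and its "kwargs". carry_out: Moves the arm, as the interface text tells. Its arguments: {"type":"object","properties":{"travel":{"type":"array","items":{"type":"array","items":{"type":"number"}}},"angular":{"type":"array","items":{"type":"array","items":{"type":"number"}}},"jaw":{"type":"number"},"grip_force":{"type":"number"}},"required":["travel","angular"]}

```bash
mkdir -p pics; cat > h.py <<'E'
import numpy as np, cv2
from scipy.spatial.transform import Rotation as R
from bench import monitor, snapshot, job, models
def save(p,n): cv2.imwrite(f'pics/{n}.png',p['color'][:,:,::-1])
def proj(p,X):
    X=np.atleast_2d(X); E=np.array(p['extrinsics']);K=np.array(p['intrinsics'])
    c=X@E[:3,:3].T+E[:3,3]; c=c*[1,-1,-1]; q=c@K.T; return q[:,:2]/q[:,2:]
def ray(p,uv,z):
    E=np.array(p['extrinsics']);K=np.array(p['intrinsics'])
    d=np.linalg.inv(K)@np.array([uv[0],uv[1],1.0]); d=d*[1,-1,-1]
    Rm=E[:3,:3]; o=-Rm.T@E[:3,3]; d=Rm.T@d
    return o+d*(z-o[2])/d[2]
E
python3 - <<'E'
from h import *
for n in ("scene","top"):
    p=snapshot(n); save(p,n+'1'); print(n,p.keys(),np.round(p['intrinsics'],1).tolist(),np.round(p['extrinsics'],3).tolist())
    for t in ("carriage","box","lid","pry","mat","greenhouse","pepper","tomato","mug","spool","multimeter","screwdriver"):
        for r in models.cut_out(p,t)[:4]:
            ys,xs=np.nonzero(r['region']); c=(xs.mean(),ys.mean())
            print(t,round(r['confidence'],2),r['box'],np.round(c),np.round(ray(p,c,0.02),3))
o=monitor.get_obs(); print(o)
E
```

```text
scene dict_keys(['color', 'intrinsics', 'extrinsics', 'shot']) [[424.8, 0.0, 270.4], [0.0, 424.8, 203.9], [0.0, 0.0, 1.0]] [[0.806, 0.592, 0.006, -0.383], [-0.507, 0.684, 0.524, 0.17], [0.306, -0.425, 0.852, -1.416], [0.0, 0.0, 0.0, 1.0]]
carriage 0.96 [276.7, 229.1, 354.9, 293.5] [315. 259.] [ 0.642 -0.014  0.02 ]
carriage 0.2 [274.0, 256.9, 334.0, 300.0] [301. 279.] [ 0.644 -0.087  0.02 ]
box 0.84 [275.1, 256.2, 335.8, 309.2] [300. 281.] [ 0.645 -0.094  0.02 ]
box 0.7 [299.1, 131.5, 337.3, 166.1] [316. 149.] [0.428 0.32  0.02 ]
box 0.48 [243.7, 189.6, 410.3, 359.4] [332. 270.] [ 0.698 -0.016  0.02 ]
lid 0.6 [271.7, 253.6, 337.1, 302.1] [301. 278.] [ 0.643 -0.085  0.02 ]
pry 0.91 [214.1, 195.4, 235.7, 247.7] [222. 222.] [ 0.355 -0.077  0.02 ]
pry 0.83 [241.3, 151.3, 273.7, 191.1] [257. 171.] [0.327 0.131 0.02 ]
pry 0.8 [229.5, 111.8, 277.4, 119.1] [249. 115.] [0.159 0.305 0.02 ]
pry 0.63 [300.8, 132.7, 337.9, 169.9] [318. 150.] [0.435 0.318 0.02 ]
mat 0.87 [282.7, 121.0, 351.5, 173.3] [314. 145.] [0.413 0.328 0.02 ]
greenhouse 0.78 [241.6, 189.8, 412.0, 360.6] [331. 270.] [ 0.696 -0
[... 2394 characters left out ...]
]
{'time': 1.3, 'joint_positions': array([59.7745073 , 34.33634586, -0.14338837, 91.63990497,  0.10495451,
       54.02480219, -4.57249113]), 'qd': array([ 0.00705943, -0.10570092,  0.01452928, -0.14242298, -0.08717155,
       -0.07307087, -0.06250615]), 'joint_torque': array([-1.53382072e-03, -7.64832401e+01,  1.49615251e+00, -2.52708435e+01,
       -5.24966139e-02,  1.05573493e-02,  2.39160585e-05]), 'ee_pos': array([ 0.3158746 , -0.65255579,  0.21862404]), 'tool_rot': array([-1.79999398e+02,  4.11859042e-03,  2.58330586e+01]), 'ft_force': array([0.03771385, 0.34528311, 0.07615716]), 'moment': array([0.00499468, 0.0117696 , 0.01262992]), 'finger_force': 0.0, 'opening': 0.09298538163242394}
```

```bash
python3 - <<'E'
import cv2
a=cv2.imread('pics/scene1.png');b=cv2.imread('pics/top1.png')
cv2.imwrite('pics/sc.png',cv2.resize(a[100:370,190:430],None,fx=2.2,fy=2.2,interpolation=cv2.INTER_CUBIC))
cv2.imwrite('pics/tp.png',cv2.resize(b[80:300,120:380],None,fx=2.7,fy=2.7,interpolation=cv2.INTER_CUBIC))
E
```

```text
(no output)
```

View pics/sc.png

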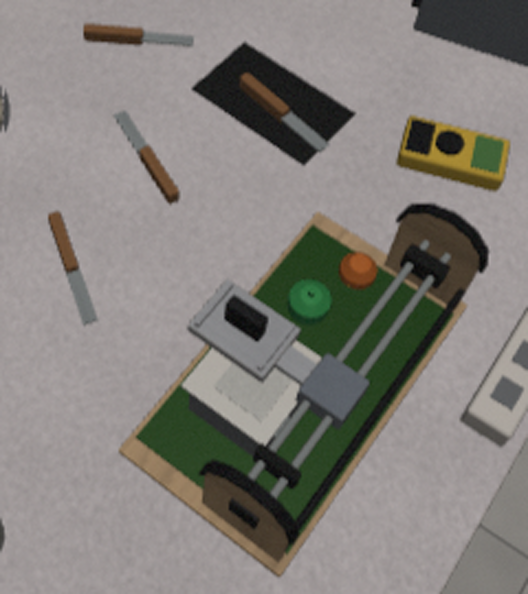

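View pics/tp.png

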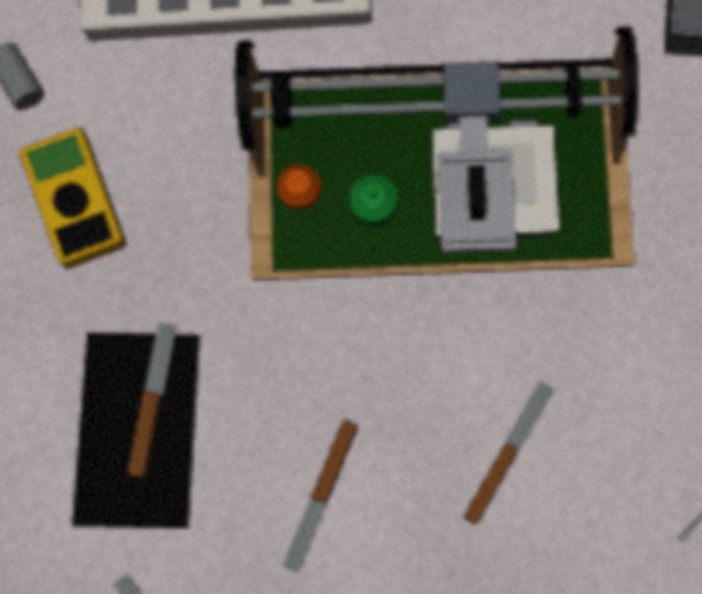

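```bash
python3 - <<'E'
from h import *
s=snapshot('scene');t=snapshot('top')
S=lambda u,v,z: print('  S',np.round(ray(s,(190+u/2.2,100+v/2.2),z),3))
T=lambda u,v,z: print('  T',np.round(ray(t,(120+u/2.7,80+v/2.7),z),3))
print('board FL');S(318,212,.012);T(252,279,.0)
print('FR');S(122,450,.012);T(634,265,.0)
print('BR');S(280,575,.0)
print('fin top'); S(246,308,.163);T(477,180,.163)
print('lid FR'); T(558,233,.076); print('lid FL');S(183,384,.076);T(437,234,.076)
print('stop L face');S(420,275,.112);T(291,100,.112)
print('pry'); 
for z in(.03,):
  S(246,78,z);T(137,474,z)
print('tip');S(322,147,.017);T(167,325,.017)
for n,p in(('S',s),('T',t)):
  for th in('pry','mat'):
    for r in models.cut_out(p,th):
      y,x=np.nonzero(r['region']);c=(x.mean(),y.mean());X=ray(p,c,.017)
      if np.hypot(*(X[:2]-[.43,.318]))<.05:
        rect=cv2.minAreaRect(np.c_[x,y].astype(np.float32)); b=cv2.boxPoints(rect)
        print(n,th,r['confidence'],X,[np.round(ray(p,q,.017 if th=='pry' else .004),3)[:2].tolist() for q in b])
E
```

```text
board FL
  S [0.574 0.202 0.012]
  T [0.571 0.203 0.   ]
FR
  S [ 0.564 -0.232  0.012]
  T [ 0.559 -0.236  0.   ]
BR
  S [ 0.797 -0.238  0.   ]
fin top
  S [ 0.611 -0.053  0.163]
  T [ 0.619 -0.055  0.163]
lid FR
  T [ 0.581 -0.144  0.076]
lid FL
  S [ 0.588 -0.141  0.076]
  T [ 0.589 -0.011  0.076]
stop L face
  S [0.746 0.136 0.112]
  T [0.741 0.139 0.112]
pry
  S [0.362 0.332 0.03 ]
  T [0.352 0.333 0.03 ]
tip
  S [0.52  0.299 0.017]
  T [0.52  0.299 0.017]
S pry 0.81 [0.43062842 0.32106406 0.017     ] [[0.351, 0.326], [0.35, 0.353], [0.52, 0.313], [0.519, 0.288]]
S mat 0.96 [0.4122444  0.32978646 0.017     ] [[0.295, 0.284], [0.275, 0.423], [0.52, 0.394], [0.529, 0.265]]
T pry 0.91 [0.43244736 0.31995269 0.017     ] [[0.356, 0.35], [0.526, 0.314], [0.519, 0.287], [0.349, 0.324]]
T mat 0.91 [0.398527   0.33928483 0.017     ] [[0.306, 0.412], [0.523, 0.396], [0.506, 0.265], [0.289, 0.285]]
```

Call:
{"fn": "carry_out", "kwargs": {"travel": [[132,-102,0],[132,-102,0],[132,-102,0],[132,-102,0]], "angular": [[0,0,0],[0,0,0],[0,0,0],[0,0,0]], "jaw": 0}}

```text
time: 1.93
ee_pos: [0.3906, -0.5019, 0.2186]
tool_rot: [180.0, -0.0, 25.8]
ft_force: [0.4, 0.2, 0.2]
opening: 0.093
finger_force: 0.0
```

Call:
{"fn": "carry_out", "kwargs": {"travel": [[132,-102,0],[132,-102,0],[132,-102,0],[132,-102,0]], "angular": [[0,0,0],[0,0,0],[0,0,0],[0,0,0]]}}

```text
time: 2.27
ee_pos: [0.4651, -0.3524, 0.2189]
tool_rot: [180.0, -0.0, 25.8]
ft_force: [0.2, 0.0, 0.6]
opening: 0.0928
finger_force: 0.0
```

Call:
{"fn": "carry_out", "kwargs": {"travel": [[132,-102,0],[132,-102,0],[132,-102,0],[132,-102,0]], "angular": [[0,0,0],[0,0,0],[0,0,0],[0,0,0]]}}

```text
time: 2.6
ee_pos: [0.5395, -0.2032, 0.2189]
tool_rot: [180.0, -0.0, 25.8]
ft_force: [1.3, -1.0, -0.2]
opening: 0.0932
finger_force: 0.0
```

Call:
{"fn": "carry_out", "kwargs": {"travel": [[80,-62,0],[80,-62,0],[80,-62,0],[80,-62,0],[80,-62,0]], "angular": [[0,0,0.475],[0,0,0.475],[0,0,0.475],[0,0,0.475],[0,0,0.475]]}}

```text
time: 3.02
ee_pos: [0.5845, -0.1123, 0.2185]
tool_rot: [-180.0, -0.0, -1.4]
ft_force: [0.2, 0.1, -0.2]
opening: 0.0932
finger_force: 0.0
```

```bash
python3 - <<'E'
from h import *
p=snapshot('wrist'); save(p,'w1'); E=p['extrinsics']; print(np.round(p['intrinsics'],1).tolist(),np.round(E,4).tolist())
for t in('lamp_grip','lid','box'):
  for r in models.cut_out(p,t): print(t,r['confidence'],r['box'])
E
```

```text
[[309.9, 0.0, 281.7], [0.0, 309.9, 206.1], [0.0, 0.0, 1.0]] [[-0.0235, -0.9997, -0.0004, -0.099], [0.9579, -0.0224, -0.2862, -0.5309], [0.2861, -0.0071, 0.9582, -0.5577], [0.0, 0.0, 0.0, 1.0]]
lamp_grip 0.82 [158.0, 1.4, 261.2, 237.5]
lid 0.74 [170.5, 65.0, 315.7, 194.1]
box 0.79 [167.5, 57.7, 315.4, 198.3]
```

View pics/w1.png

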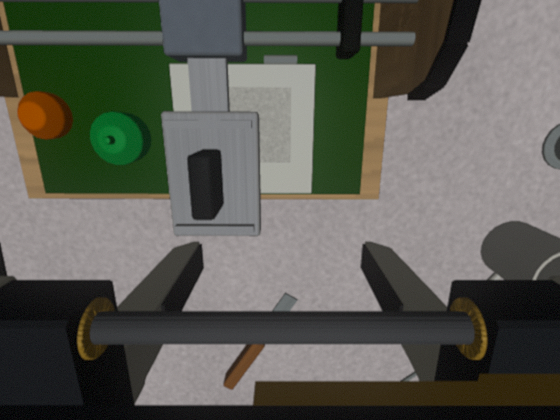

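```bash
python3 - <<'E'
from h import *
p=snapshot('wrist')
f=lambda u,v,z: print(u,v,z,np.round(ray(p,(u,v),z),4))
for u,v in((174,235),(260,234),(163,113),(258,112)): f(u,v,.121)
print('lid');f(315,65,.076);f(312,193,.076);f(170,65,.076)
print('board');f(28,199,.012);f(379,199,.012)
img=p['color'].astype(int).sum(2)
m=(img[140:230,170:260]<130)
y,x=np.nonzero(m); print(x.min()+170,x.max()+170,y.min()+140,y.max()+140)
for v in(155,170,185,200,212): 
  print(v,img[v,184:228].tolist())
E
```

```text
174 235 0.121 [ 0.5613 -0.018   0.121 ]
260 234 0.121 [ 0.5607 -0.0959  0.121 ]
163 113 0.121 [ 0.6671 -0.0218  0.121 ]
258 112 0.121 [ 0.6663 -0.0986  0.121 ]
lid
315 65 0.076 [ 0.7063 -0.1489  0.076 ]
312 193 0.076 [ 0.5864 -0.147   0.076 ]
170 65 0.076 [ 0.7091 -0.0172  0.076 ]
board
28 199 0.012 [0.5699 0.1987 0.012 ]
379 199 0.012 [ 0.5607 -0.2361  0.012 ]
184 218 149 217
155 [103, 65, 74, 84, 83, 88, 87, 96, 85, 89, 94, 94, 99, 97, 93, 84, 97, 93, 90, 92, 79, 77, 84, 72, 82, 75, 75, 82, 78, 69, 81, 77, 98, 220, 349, 390, 382, 383, 371, 379, 388, 381, 388, 395]
170 [150, 80, 90, 100, 92, 94, 82, 108, 89, 101, 109, 104, 103, 106, 108, 111, 98, 111, 111, 101, 101, 92, 64, 76, 70, 71, 76, 82, 76, 75, 74, 69, 65, 126, 269, 361, 386, 389, 379, 375, 381, 385, 388, 392]
185 [337, 212, 103, 81, 105, 93, 93, 89, 102, 92, 97, 107, 103, 107, 105, 102, 103, 107, 105, 114, 92, 98, 87, 85, 77, 76, 61, 77, 82, 78, 70, 76, 77, 58, 152, 313, 382, 388, 392, 384, 373, 380, 385, 383]
200 [390, 375, 249, 118, 84, 90, 111, 97, 95, 104, 95, 107, 101, 99, 102, 109, 107, 95, 105, 106, 106, 100, 90, 95, 83, 78, 75, 65, 81, 82, 65, 85, 75, 69, 69, 171, 338, 393, 394, 385, 380, 380, 384, 385]
212 [384, 404, 377, 252, 132, 86, 90, 101, 105, 101, 101, 95, 103, 94, 97, 94, 106, 104, 106, 104, 95, 112, 105, 98, 83, 94, 77, 67, 119, 238, 353, 388, 391, 382, 384, 384, 382, 394, 392, 392, 384, 377, 384, 380]
```

Call:
{"fn": "carry_out", "kwargs": {"travel": [[28,-61,0],[28,-61,0],[28,-61,30],[28,-61,60],[28,-61,87]], "angular": [[0,0,0],[0,0,0],[0,0,0],[0,0,0],[0,0,0]]}}

```text
time: 3.68
ee_pos: [0.6133, -0.0544, 0.1307]
tool_rot: [-180.0, -0.1, -1.3]
ft_force: [0.2, -0.9, -0.4]
opening: 0.0927
finger_force: 0.0
```

Call:
{"fn": "carry_out", "kwargs": {"travel": [[0,0,0],[0,0,0],[0,0,0],[0,0,0],[0,0,0]], "angular": [[0,0,0],[0,0,0],[0,0,0],[0,0,0],[0,0,0]], "jaw": 1, "grip_force": 20}}

```text
time: 4.1
ee_pos: [0.6141, -0.0544, 0.1334]
tool_rot: [-180.0, -0.2, -1.4]
ft_force: [-1.2, -0.0, -0.1]
opening: 0.064
finger_force: 0.0
```

Call:
{"fn": "carry_out", "kwargs": {"travel": [[0,0,0],[0,0,0],[0,0,0],[0,0,0],[0,0,0]], "angular": [[0,0,0],[0,0,0],[0,0,0],[0,0,0],[0,0,0]]}}

```text
time: 4.52
ee_pos: [0.6133, -0.054, 0.1317]
tool_rot: [180.0, -0.0, -1.4]
ft_force: [0.5, 0.3, 0.6]
opening: 0.0311
finger_force: 0.0
```

Call:
{"fn": "carry_out", "kwargs": {"travel": [[0,0,0],[0,0,0],[0,0,0],[0,0,0],[0,0,0]], "angular": [[0,0,0],[0,0,0],[0,0,0],[0,0,0],[0,0,0]]}}

```text
time: 4.93
ee_pos: [0.6132, -0.0538, 0.1316]
tool_rot: [-180.0, 0.0, -1.4]
ft_force: [-0.1, 0.3, 0.2]
opening: 0.018
finger_force: 20.0
```

Call:
{"fn": "carry_out", "kwargs": {"travel": [[0,-28,0],[0,-56,0],[0,-84,0],[0,-112,0],[0,-140,0]], "angular": [[0,0,0],[0,0,0],[0,0,0],[0,0,0],[0,0,0]]}}

```text
time: 5.35
ee_pos: [0.6172, 0.0854, 0.1316]
tool_rot: [179.9, -0.1, -1.5]
ft_force: [4.4, -4.8, -4.0]
opening: 0.0179
finger_force: 20.0
```

Call:
{"fn": "carry_out", "kwargs": {"travel": [[0,-3,0],[0,-6,0],[0,-9,0],[0,-12,0],[0,-15,0]], "angular": [[0,0,0],[0,0,0],[0,0,0],[0,0,0],[0,0,0]]}}

```text
time: 5.77
ee_pos: [0.6175, 0.0982, 0.1316]
tool_rot: [179.9, -0.0, -1.5]
ft_force: [5.0, -4.0, -2.5]
opening: 0.0177
finger_force: 20.0
```

Call:
{"fn": "carry_out", "kwargs": {"travel": [[0,-2,0],[0,-4,0],[0,-6,0],[0,-8,0],[0,-10,0]], "angular": [[0,0,0],[0,0,0],[0,0,0],[0,0,0],[0,0,0]]}}

```text
time: 6.18
ee_pos: [0.6178, 0.1085, 0.1316]
tool_rot: [179.9, -0.0, -1.5]
ft_force: [4.1, -3.8, -3.7]
opening: 0.0179
finger_force: 20.0
```

Call:
{"fn": "carry_out", "kwargs": {"travel": [[0,-1,0],[0,-2,0],[0,-3,0],[0,-4,0],[0,-5,0]], "angular": [[0,0,0],[0,0,0],[0,0,0],[0,0,0],[0,0,0]]}}

```text
time: 6.6
ee_pos: [0.6179, 0.1134, 0.1316]
tool_rot: [179.9, -0.0, -1.5]
ft_force: [4.7, -4.3, -4.3]
opening: 0.0182
finger_force: 20.0
```

Call:
{"fn": "carry_out", "kwargs": {"travel": [[0,-1,0],[0,-2,0],[0,-3,0],[0,-4,0],[0,-5,0]], "angular": [[0,0,0],[0,0,0],[0,0,0],[0,0,0],[0,0,0]]}}

```text
time: 7.02
ee_pos: [0.6179, 0.1153, 0.1315]
tool_rot: [179.7, -0.0, -1.6]
ft_force: [4.1, -13.4, -1.6]
opening: 0.0179
finger_force: 20.0
```

```bash
python3 - <<'E'
from h import *
p=snapshot('scene');q=snapshot('top')
a=cv2.resize(p['color'][180:370,230:430],None,fx=2,fy=2,interpolation=2);b=cv2.resize(q['color'][80:270,190:390],None,fx=2,fy=2,interpolation=2)
cv2.imwrite('pics/c2.png',np.hstack([a,b])[:,:,::-1])
E
```

```text
(no output)
```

View pics/c2.png

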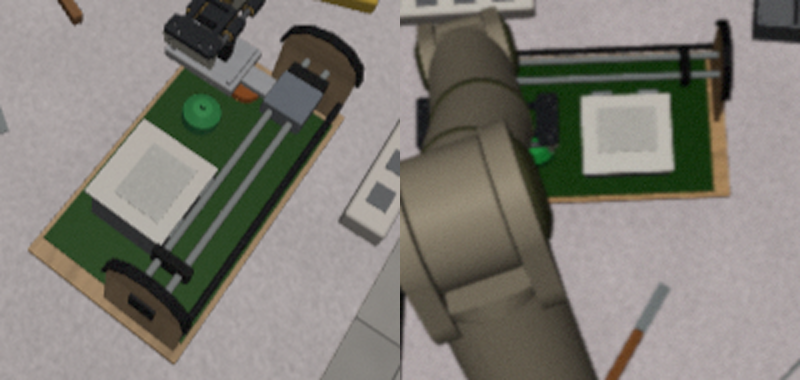

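Call:
{"fn": "carry_out", "kwargs": {"travel": [[0,-1,0],[0,-2,0],[0,-2,0]], "angular": [[0,0,0],[0,0,0],[0,0,0]]}}

```text
time: 7.37
ee_pos: [0.6179, 0.1153, 0.1315]
tool_rot: [179.6, 0.0, -1.7]
ft_force: [4.4, -15.8, -1.0]
opening: 0.018
finger_force: 20.0
```

Call:
{"fn": "carry_out", "kwargs": {"travel": [[0,0,0],[0,0,0],[0,0,0],[0,0,0],[0,0,0]], "angular": [[0,0,0],[0,0,0],[0,0,0],[0,0,0],[0,0,0]], "jaw": 0.4}}

```text
time: 7.78
ee_pos: [0.6171, 0.123, 0.1316]
tool_rot: [-180.0, 0.0, -1.4]
ft_force: [0.2, 1.2, -0.9]
opening: 0.0467
finger_force: 0.0
```

```bash
python3 - <<'E'
from h import *
p=snapshot('scene');q=snapshot('top')
for n,s in(('S',p),('T',q)):
  r=models.cut_out(s,'lid')
  if r:
    r=r[0];c,_=cv2.findContours(r['region'].astype(np.uint8),0,1);c=max(c,key=cv2.contourArea)
    h=cv2.approxPolyDP(cv2.convexHull(c),4,True)[:,0]
    print(n,r['confidence'],[(x.tolist(),np.round(ray(s,x,.076),4)[:2].tolist()) for x in h])
def poly(s):
  g=s['color'].astype(int); m=((g.min(2)>135)&(g.max(2)-g.min(2)<40)).astype(np.uint8)
  return m
E
```

```text
S 0.64 [([301, 240], [0.5895, -0.0141]), ([337, 264], [0.7063, -0.0161]), ([311, 300], [0.7051, -0.1394]), ([274, 275], [0.5901, -0.1406])]
T 0.88 [([324, 128], [0.7011, -0.146]), ([325, 165], [0.5852, -0.1393]), ([282, 165], [0.5938, -0.0119]), ([281, 128], [0.7098, -0.0165])]
```

Call:
{"fn": "carry_out", "kwargs": {"travel": [[0,0,-20],[0,0,-55],[0,0,-90],[0,0,-90]], "angular": [[0,0,0],[0,0,0],[0,0,0],[0,0,0]]}}

```text
time: 8.32
ee_pos: [0.6205, 0.1235, 0.2279]
tool_rot: [-179.9, -0.5, -1.4]
ft_force: [1.2, 0.2, 0.4]
opening: 0.056
finger_force: 0.0
```

Call:
{"fn": "carry_out", "kwargs": {"travel": [[-119,-101,0],[-119,-101,0],[-119,-101,0],[-119,-101,0]], "angular": [[0,0,0],[0,0,0],[0,0,0],[0,0,0]], "jaw": 0}}

```text
time: 8.65
ee_pos: [0.4983, 0.2288, 0.2215]
tool_rot: [-180.0, 0.0, -1.3]
ft_force: [0.3, -0.2, -1.1]
opening: 0.0778
finger_force: 0.0
```

Call:
{"fn": "carry_out", "kwargs": {"travel": [[-118,-100,0],[-118,-100,0],[-118,-100,0],[-118,-100,0],[-118,-100,0]], "angular": [[0,0,0.188],[0,0,0.188],[0,0,0.188],[0,0,0.188],[0,0,0.188]]}}

```text
time: 9.07
ee_pos: [0.3804, 0.3342, 0.2215]
tool_rot: [-179.9, 0.1, -11.7]
ft_force: [-0.2, -0.2, -0.4]
opening: 0.0928
finger_force: 0.0
```

```bash
python3 - <<'E'
from h import *
p=snapshot('wrist'); save(p,'w2'); print(monitor.get_obs()['ee_pos'])
for r in models.cut_out(p,'pry')[:3]:
  y,x=np.nonzero(r['region']); b=cv2.boxPoints(cv2.minAreaRect(np.c_[x,y].astype(np.float32)))
  print(r['confidence'],r['box'],[np.round(ray(p,q,.017),3)[:2].tolist() for q in b])
q=snapshot('scene');t=snapshot('top')
for n,s in(('S',q),('T',t)):
  for r in models.cut_out(s,'carriage')[:1]: print(n,r['confidence'],r['box'])
E
```

```text
[0.38287007 0.33209629 0.22162148]
0.98 [279.7, 279.5, 367.5, 370.1] [[0.242, 0.367], [0.255, 0.35], [0.099, 0.258], [0.083, 0.276]]
0.9 [274.2, 51.1, 293.7, 207.7] [[0.525, 0.311], [0.521, 0.292], [0.349, 0.325], [0.353, 0.347]]
0.63 [416.3, 128.4, 485.6, 263.9] [[0.252, 0.191], [0.409, 0.115], [0.393, 0.09], [0.233, 0.162]]
S 0.72 [314.3, 188.6, 387.9, 244.2]
T 0.85 [225.1, 106.4, 254.8, 173.8]
```

View pics/w2.png

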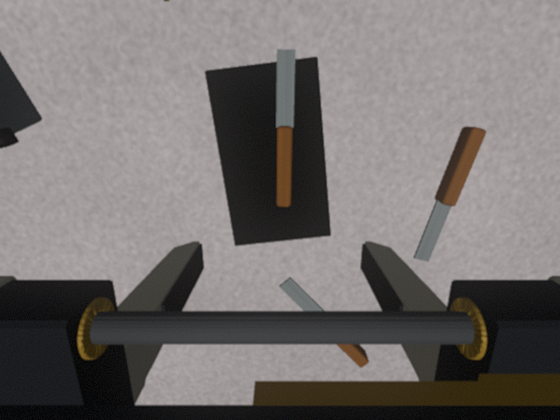

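Call:
{"fn": "carry_out", "kwargs": {"travel": [[43,2,0],[43,2,40],[43,2,80],[43,2,120],[43,2,160]], "angular": [[0,0,0],[0,0,0],[0,0,0],[0,0,0],[0,0,0]]}}

```text
time: 9.78
ee_pos: [0.4285, 0.3174, 0.0603]
tool_rot: [-179.9, -0.1, -12.3]
ft_force: [0.7, 0.6, 0.1]
opening: 0.0932
finger_force: 0.0
```

Call:
{"fn": "carry_out", "kwargs": {"travel": [[0,0,20],[0,0,40],[0,0,48],[0,0,53],[0,0,53]], "angular": [[0,0,0],[0,0,0],[0,0,0],[0,0,0],[0,0,0]], "jaw": 0.5}}

```text
time: 10.2
ee_pos: [0.4275, 0.3179, 0.0082]
tool_rot: [180.0, 0.0, -12.2]
ft_force: [-0.2, -0.6, 0.2]
opening: 0.0639
finger_force: 0.0
```

Call:
{"fn": "carry_out", "kwargs": {"travel": [[0,-2,1],[0,-2,1],[0,-2,1],[0,-2,1],[0,-2,1]], "angular": [[0,0,0],[0,0,0],[0,0,0],[0,0,0],[0,0,0]], "jaw": 1, "grip_force": 60}}

```text
time: 10.62
ee_pos: [0.4277, 0.3208, 0.0083]
tool_rot: [-180.0, -0.0, -12.1]
ft_force: [-0.8, -0.7, -0.8]
opening: 0.0307
finger_force: 0.0
```

Call:
{"fn": "carry_out", "kwargs": {"travel": [[0,0,0],[0,0,0],[0,0,0],[0,0,0],[0,0,0]], "angular": [[0,0,0],[0,0,0],[0,0,0],[0,0,0],[0,0,0]]}}

```text
time: 11.03
ee_pos: [0.4276, 0.3207, 0.0079]
tool_rot: [-180.0, -0.0, -12.1]
ft_force: [-0.5, -0.0, 6.4]
opening: 0.0176
finger_force: 59.9
```

Call:
{"fn": "carry_out", "kwargs": {"travel": [[0,0,-10],[0,0,-35],[0,0,-70],[0,0,-105],[0,0,-140]], "angular": [[0,0,0],[0,0,0],[0,0,0],[0,0,0],[0,0,0]]}}

```text
time: 11.45
ee_pos: [0.4269, 0.3199, 0.1493]
tool_rot: [179.9, 0.0, -12.2]
ft_force: [0.5, 0.9, -1.6]
opening: 0.0179
finger_force: 59.9
```

Call:
{"fn": "carry_out", "kwargs": {"travel": [[28,30,0],[38,65,0],[47,105,0],[55,145,0],[55,180,0]], "angular": [[0,0,0],[0,0,0],[0,0,0],[0,0,0],[0,0,0]]}}

```text
time: 11.87
ee_pos: [0.4436, 0.1302, 0.1482]
tool_rot: [180.0, -0.1, -12.2]
ft_force: [0.5, -0.2, -1.4]
opening: 0.0177
finger_force: 59.9
```

Call:
{"fn": "carry_out", "kwargs": {"travel": [[15,35,0],[28,70,0],[40,110,0],[50,150,0],[59,185,0]], "angular": [[0,0,0],[0,0,-0.06],[0,0,-0.12],[0,0,-0.187],[0,0,-0.187]]}}

```text
time: 12.28
ee_pos: [0.4614, -0.0631, 0.1481]
tool_rot: [180.0, 0.0, -1.3]
ft_force: [0.9, -0.4, -2.0]
opening: 0.0174
finger_force: 59.9
```

Call:
{"fn": "carry_out", "kwargs": {"travel": [[0,0,0],[0,0,0]], "angular": [[0,0,0],[0,0,0]]}}

```text
time: 12.45
ee_pos: [0.4615, -0.0629, 0.148]
tool_rot: [180.0, 0.0, -1.8]
ft_force: [0.7, 0.8, -0.4]
opening: 0.0174
finger_force: 59.9
```

```bash
python3 - <<'E'
from h import *
p=snapshot('wrist'); save(p,'w3');o=monitor.get_obs(); print(o['ee_pos'],o['tool_rot'],o['ft_force'],o['opening'])
for th in('pry','lid'):
 for r in models.cut_out(p,th)[:2]: print(th,r['confidence'],r['box'])
E
```

```text
[ 0.46171986 -0.06096687  0.14787839] [-1.79996595e+02  9.13348708e-03 -1.60032988e+00] [-0.18856707 -0.01340096 -1.04484408] 0.017622083373161204
pry 0.93 [261.8, 79.2, 308.1, 381.4]
pry 0.91 [86.5, 254.5, 143.3, 383.6]
lid 0.86 [193.9, 1.8, 394.8, 45.6]
```

View pics/w3.png

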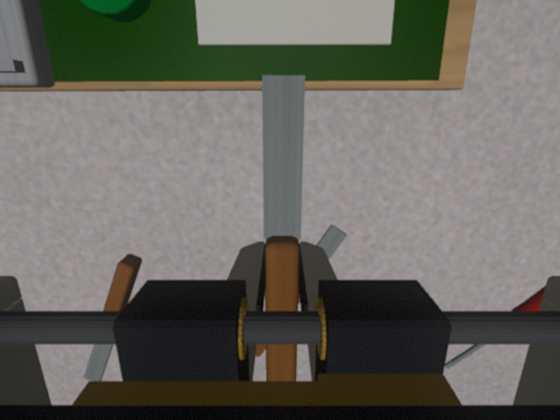

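```bash
python3 - <<'E'
from h import *
p=snapshot('wrist')
for q,z in(((198,44.5),.076),((393,44.5),.076),((264,75.5),.157),((304,75.5),.157),((284,75.5),.155),((263,240),.157),((302,240),.157),((0,91),.0),((463,88),.0)): print(q,np.round(ray(p,q,z),4))
E
```

```text
(198, 44.5) [ 0.5899 -0.005   0.076 ]
(393, 44.5) [ 0.587  -0.1388  0.076 ]
(264, 75.5) [ 0.5603 -0.0537  0.157 ]
(304, 75.5) [ 0.5599 -0.0722  0.157 ]
(284, 75.5) [ 0.5603 -0.0629  0.155 ]
(263, 240) [ 0.4783 -0.05    0.157 ]
(302, 240) [ 0.4778 -0.071   0.157 ]
(0, 91) [0.5695 0.2044 0.    ]
(463, 88) [ 0.5625 -0.2325  0.    ]
```

Call:
{"fn": "carry_out", "kwargs": {"travel": [[0,11,20],[0,11,45],[0,11,70],[0,11,91],[0,11,91]], "angular": [[0,0,0],[0,0,0],[0,0,0],[0,0,0],[0,0,0]]}}

```text
time: 13.07
ee_pos: [0.4605, -0.0694, 0.0538]
tool_rot: [-180.0, 0.3, -1.3]
ft_force: [-0.8, 0.5, -0.1]
opening: 0.0178
finger_force: 59.9
```

```bash
python3 - <<'E'
from h import *
p=snapshot('wrist'); s=snapshot('scene');o=monitor.get_obs(); print(o['ee_pos'],o['tool_rot'])
a=cv2.resize(s['color'][215:325,210:350],None,fx=3.5,fy=3.5,interpolation=2); b=p['color'][0:385,130:430]
a=cv2.copyMakeBorder(a,0,0,0,0,0)
cv2.imwrite('pics/c4.png',np.hstack([a[:385],b])[:,:,::-1]); print(a.shape)
T=o['ee_pos']+np.array([.098,-.002,.009]); print(proj(s,T),proj(p,T), proj(s,[[.5885,-.072,.072],[.5995,-.072,.056],[.5995,-.072,.072]]))
E
```

```text
[ 0.46139907 -0.07004381  0.05639108] [-1.79988739e+02  1.26042435e-01 -1.31444287e+00]
(385, 490, 3)
[[279.66017706 251.2035675 ]] [[281.74034817  73.22525851]] [[288.51423016 255.98663534]
 [291.58053877 260.66422478]
 [291.87043533 258.21815896]]
```

View pics/c4.png

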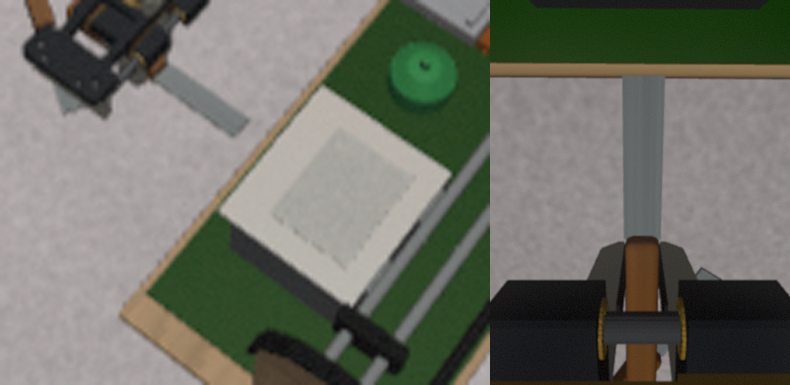

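Call:
{"fn": "carry_out", "kwargs": {"travel": [[10,3,0],[20,3,0],[30,3,0],[39,3,0],[46,3,0]], "angular": [[0,0,0],[0,0,0],[0,0,0],[0,0,0],[0,0,0]]}}

```text
time: 13.58
ee_pos: [0.5099, -0.0755, 0.0573]
tool_rot: [-180.0, -0.1, -1.4]
ft_force: [0.2, -0.4, -0.4]
opening: 0.0179
finger_force: 59.9
```

Call:
{"fn": "carry_out", "kwargs": {"travel": [[0,0,-2],[0,0,-4],[0,0,-6],[0,0,-8],[0,0,-10]], "angular": [[0,0,0],[0,0,0],[0,0,0],[0,0,0],[0,0,0]]}}

```text
time: 14.0
ee_pos: [0.5072, -0.0755, 0.0668]
tool_rot: [180.0, 0.0, -1.4]
ft_force: [0.5, 0.2, -2.0]
opening: 0.0177
finger_force: 59.9
```

Call:
{"fn": "carry_out", "kwargs": {"travel": [[0,0,-9],[1,0,-19],[3,0,-30],[6,0,-40],[10,0,-50]], "angular": [[0,0,0],[0,0,0],[0,0,0],[0,0,0],[0,0,0]]}}

```text
time: 14.42
ee_pos: [0.517, -0.0758, 0.1177]
tool_rot: [180.0, 0.0, -1.5]
ft_force: [0.1, 0.5, -3.3]
opening: 0.0177
finger_force: 59.9
```

```bash
python3 - <<'E'
from h import *
p=snapshot('wrist'); s=snapshot('scene');o=monitor.get_obs(); print(o['ee_pos'],o['tool_rot'],o['ft_force'],o['moment'])
a=cv2.resize(s['color'][195:305,230:370],None,fx=3.5,fy=3.5,interpolation=2); b=p['color'][0:385,130:430]
cv2.imwrite('pics/c5.png',np.hstack([a[:385],b])[:,:,::-1])
E
```

```text
[ 0.51863783 -0.07580466  0.11836321] [ 1.79994644e+02 -1.54693272e-01 -1.44613039e+00] [ 0.2222216  -0.73015996 -0.48815828] [ 0.01843649 -0.04525595 -0.00020545]
```

View pics/c5.png

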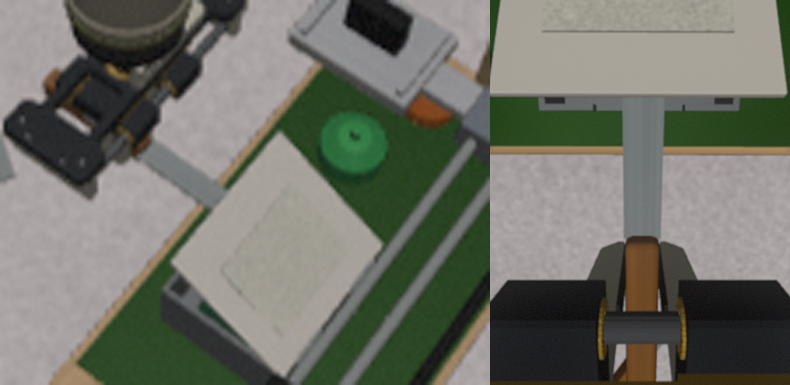

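Call:
{"fn": "carry_out", "kwargs": {"travel": [[9,0,-15],[15,0,-23],[21,0,-31],[27,0,-37],[33,0,-42]], "angular": [[0,0,0],[0,0,0],[0,0,0],[0,0,0],[0,0,0]]}}

```text
time: 14.93
ee_pos: [0.5504, -0.0766, 0.1588]
tool_rot: [180.0, 0.0, -1.4]
ft_force: [-1.6, -1.0, -2.3]
opening: 0.017
finger_force: 59.9
```

Call:
{"fn": "carry_out", "kwargs": {"travel": [[3,0,-2],[6,0,-4],[9,0,-5],[12,0,-6],[12,0,-6]], "angular": [[0,0,0],[0,0,0],[0,0,0],[0,0,0],[0,0,0]]}}

```text
time: 15.35
ee_pos: [0.5632, -0.0768, 0.1645]
tool_rot: [180.0, -0.0, -1.4]
ft_force: [0.3, 0.3, -1.7]
opening: 0.0175
finger_force: 59.9
```

```bash
python3 - <<'E'
from h import *
p=snapshot('wrist'); s=snapshot('scene');o=monitor.get_obs(); print(o['ee_pos'],o['tool_rot'],o['ft_force'])
a=cv2.resize(s['color'][195:305,230:370],None,fx=3.5,fy=3.5,interpolation=2); b=p['color'][0:385,130:430]
cv2.imwrite('pics/c6.png',np.hstack([a[:385],b])[:,:,::-1])
for th in (45,50,55,60,65,70):
  t=np.radians(th); c=np.array([.7095,-.0765,.072])+.122*np.array([-np.cos(t),0,np.sin(t)])
  print(th,[np.round(proj(s,c+[k*.024,k,0])[0]*1-[230,195])*1 for k in(.067,-.067)])
E
```

```text
[ 0.56279383 -0.0768067   0.1644469 ] [-1.79999602e+02 -5.54038495e-03 -1.43951418e+00] [-0.05271239  0.02823032 -1.14121702]
45 [array([86., 37.]), array([54., 75.])]
50 [array([89., 37.]), array([57., 76.])]
55 [array([92., 37.]), array([60., 77.])]
60 [array([95., 38.]), array([63., 78.])]
65 [array([98., 39.]), array([67., 79.])]
70 [array([102.,  41.]), array([70., 81.])]
```

View pics/c6.png

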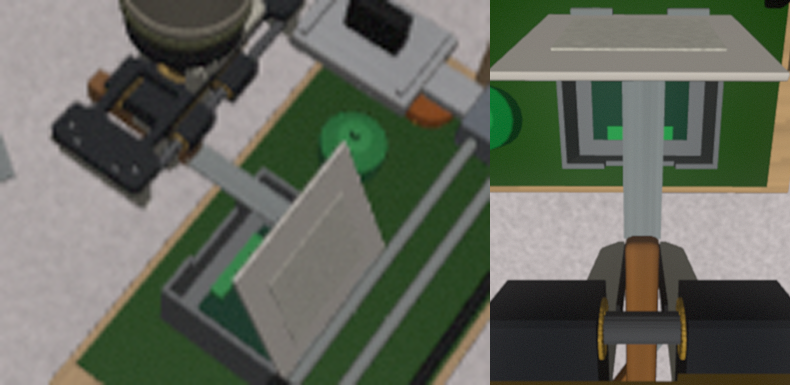

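Call:
{"fn": "carry_out", "kwargs": {"travel": [[-15,0,0],[-40,0,0],[-70,0,0],[-105,0,0],[-105,0,0]], "angular": [[0,0,0],[0,0,0],[0,0,0],[0,0,0],[0,0,0]]}}

```text
time: 15.87
ee_pos: [0.45, -0.0744, 0.1641]
tool_rot: [180.0, 0.4, -1.5]
ft_force: [-1.6, 0.1, -1.4]
opening: 0.0175
finger_force: 59.9
```

Call:
{"fn": "carry_out", "kwargs": {"travel": [[-3,-35,0],[-6,-73,0],[-10,-112,0],[-14,-150,0],[-18,-185,0]], "angular": [[0,0,0],[0,0,0],[0,0,0],[0,0,0],[0,0,0]]}}

```text
time: 16.28
ee_pos: [0.4442, 0.1133, 0.1647]
tool_rot: [-180.0, -0.0, -1.4]
ft_force: [0.3, 0.5, -1.7]
opening: 0.0175
finger_force: 59.9
```

Call:
{"fn": "carry_out", "kwargs": {"travel": [[-4,-40,0],[-8,-80,0],[-13,-120,0],[-18,-160,0],[-22,-192,0]], "angular": [[0,0,0.04],[0,0,0.08],[0,0,0.12],[0,0,0.16],[0,0,0.187]]}}

```text
time: 16.7
ee_pos: [0.4265, 0.3072, 0.1646]
tool_rot: [-179.9, -0.0, -12.2]
ft_force: [1.0, -0.1, -0.4]
opening: 0.0174
finger_force: 59.9
```

Call:
{"fn": "carry_out", "kwargs": {"travel": [[0,0,0],[0,0,0],[0,0,0]], "angular": [[0,0,0],[0,0,0],[0,0,0]]}}

```text
time: 16.95
ee_pos: [0.427, 0.303, 0.1644]
tool_rot: [179.9, 0.0, -12.1]
ft_force: [1.0, -0.1, -2.1]
opening: 0.0175
finger_force: 59.9
```

Call:
{"fn": "carry_out", "kwargs": {"travel": [[-20,-21,20],[-20,-21,55],[-20,-21,90],[-20,-21,125],[-20,-21,145]], "angular": [[0,0,0],[0,0,0],[0,0,0],[0,0,0],[0,0,0]]}}

```text
time: 17.37
ee_pos: [0.4119, 0.3259, 0.017]
tool_rot: [179.9, 0.1, -12.3]
ft_force: [-0.4, 1.1, -1.0]
opening: 0.0173
finger_force: 59.9
```

Call:
{"fn": "carry_out", "kwargs": {"travel": [[0,0,2],[0,0,4],[0,0,6],[0,0,8],[0,0,10]], "angular": [[0,0,0],[0,0,0],[0,0,0],[0,0,0],[0,0,0]]}}

```text
time: 17.78
ee_pos: [0.4129, 0.3287, 0.0109]
tool_rot: [-179.9, -0.1, -12.2]
ft_force: [-0.9, 0.0, -1.0]
opening: 0.0175
finger_force: 59.9
```

Call:
{"fn": "carry_out", "kwargs": {"travel": [[0,0,0],[0,0,0]], "angular": [[0,0,0],[0,0,0]]}}

```text
time: 17.95
ee_pos: [0.4123, 0.3286, 0.0103]
tool_rot: [-179.9, -0.0, -12.2]
ft_force: [0.9, -0.9, -1.5]
opening: 0.0176
finger_force: 59.9
```

Call:
{"fn": "carry_out", "kwargs": {"travel": [[0,0,1],[0,0,2],[0,0,2],[0,0,2]], "angular": [[0,0,0],[0,0,0],[0,0,0],[0,0,0]]}}

```text
time: 18.28
ee_pos: [0.4122, 0.3286, 0.0078]
tool_rot: [-180.0, -0.0, -12.2]
ft_force: [0.3, -0.0, 4.3]
opening: 0.0174
finger_force: 59.9
```

Call:
{"fn": "carry_out", "kwargs": {"travel": [[0,0,0],[0,0,0],[0,0,0],[0,0,0],[0,0,0]], "angular": [[0,0,0],[0,0,0],[0,0,0],[0,0,0],[0,0,0]], "jaw": 0.5}}

```text
time: 18.7
ee_pos: [0.412, 0.3284, 0.0075]
tool_rot: [180.0, 0.0, -12.2]
ft_force: [-0.6, 0.8, 0.7]
opening: 0.0445
finger_force: 0.0
```

Call:
{"fn": "carry_out", "kwargs": {"travel": [[0,0,-15],[0,0,-45],[0,0,-80],[0,0,-120],[0,0,-160]], "angular": [[0,0,0],[0,0,0],[0,0,0],[0,0,0],[0,0,0]]}}

```text
time: 19.12
ee_pos: [0.4116, 0.3279, 0.1689]
tool_rot: [179.9, 0.0, -12.2]
ft_force: [1.5, 1.2, 0.7]
opening: 0.0462
finger_force: 0.0
```

Call:
{"fn": "carry_out", "kwargs": {"travel": [[-20,-20,-30],[-20,-20,-60],[-20,-20,-60]], "angular": [[0,0,0],[0,0,0],[0,0,0]]}}

```text
time: 19.37
ee_pos: [0.3978, 0.3549, 0.233]
tool_rot: [-179.6, -0.2, -12.1]
ft_force: [0.1, 1.7, 0.2]
opening: 0.0467
finger_force: 0.0
```

```bash
python3 - <<'E'
from h import *
p=snapshot('wrist'); s=snapshot('scene');o=monitor.get_obs(); print(o['time'],o['ee_pos'],o['ft_force'])
a=cv2.resize(s['color'][110:360,230:430],(440,550),interpolation=2); b=cv2.resize(p['color'],(350,262))
b=cv2.copyMakeBorder(b,0,288,0,0,0)
cv2.imwrite('pics/c7.png',np.hstack([a,b])[:,:,::-1])
E
```

```text
19.4667 [0.39690224 0.35253508 0.22863057] [-0.34318124  0.10532652 -0.39832149]
```

View pics/c7.png

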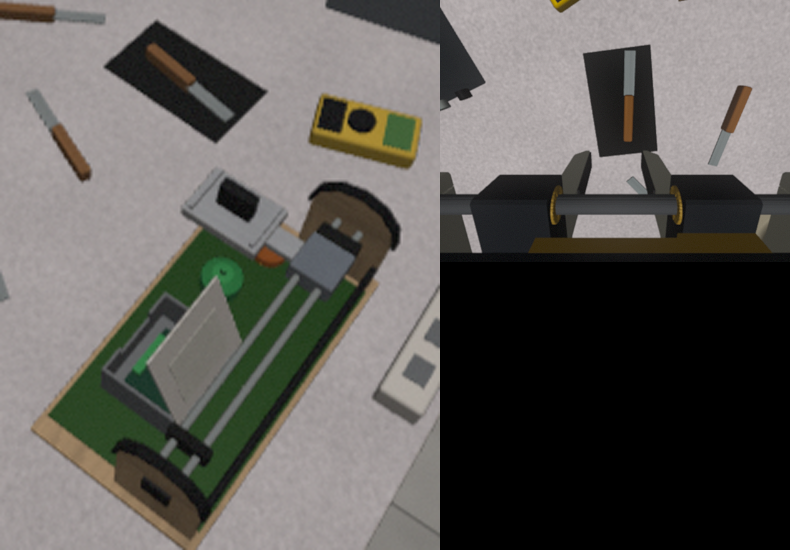

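The picture shows the carriage block against the left stop (330,245), the lid open (205,350), the tool lying on its mat (190,80), and the bystanders where they were.

```bash
python3 -c "
from bench import job; print(job.finish_job())"
```

```text
the job is handed in; nothing more can be done
None
```

The job is handed in: the carriage is home against the left stop, the lid was levered open with the pry tool to about 65° (read from the image) and stayed there, and the tool is back on its mat, all in about 19.5 s of robot time.

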